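# Set out the stacked sample jars at their test stations

## Task

Take the stack of lidded glass sample jars apart and set the jars out for testing, each standing upright in the middle of its own station: the widest jar on the hot plate, the second widest on the balance pan, the third on the steel lab jack and the narrowest on the cork mat. Set the glass down gently, let no jar tip over, and leave the amber bottle and the white beaker standing where they are.

Things in the scene. Friction and masses are not known exactly. Their poses are not given: they have to be found in the camera images.
- jar_a_mid (a point): the widest sample jar: clear glass body 60 mm in diameter with white contents and a flat black lid 54 mm in diameter and 14 mm tall, 58 mm tall in all; it stands on the bench at the bottom of the stack. The point is on its axis half-way up, 29 mm above its underside; z is the jar's axis, pointing from base to lid. Mass under 0.25 kg
- jar_b_mid (a point): the second widest sample jar: clear glass body 50 mm in diameter with white contents and a flat black lid 44 mm in diameter and 14 mm tall, 56 mm tall in all; it starts on the widest jar. The point is on its axis half-way up, 28 mm above its underside; z is the jar's axis, pointing from base to lid. Mass under 0.25 kg
- jar_c_mid (a point): the third widest sample jar: clear glass body 40 mm in diameter with white contents and a flat black lid 34 mm in diameter and 14 mm tall, 54 mm tall in all; it starts on the second widest jar. The point is on its axis half-way up, 27 mm above its underside; z is the jar's axis, pointing from base to lid. Mass under 0.25 kg
- jar_d_mid (a point): the narrowest sample jar: clear glass body 30 mm in diameter with white contents and a flat black lid 26 mm in diameter and 14 mm tall, 52 mm tall in all; it starts at the top of the stack. The point is on its axis half-way up, 26 mm above its underside; z is the jar's axis, pointing from base to lid. Mass under 0.25 kg
- hotplate_top (a point): small white hot plate, a box 130 x 112 mm with two grey knobs on its black front, and a square white ceramic top 100 x 100 mm; cold, fixed to the bench. The point is the centre of the square top, on its upper surface, 57 mm above the bench; z up, knobs towards -x of its frame
- balance_pan (a point): grey laboratory balance, 140 x 118 mm, with a display at the front and a round steel pan 96 mm in diameter; fixed to the bench, the pan is rigid. The point is the centre of the pan, on its upper surface, 44 mm above the bench; z up, display towards -x of its frame
- jack_top (a point): steel scissor lifting platform (lab jack) with a bare flat top 100 x 90 mm and a black knob at the front; fixed, does not move. The point is the centre of the top, on its upper surface, 70 mm above the bench; z up
- cork_top (a point): round cork mat 90 mm in diameter and 10 mm thick, fixed flat on the bench. The point is the centre of its upper surface, 10 mm above the bench; z up
- bottle_mid (a point): bystander: loose amber reagent bottle, 60 mm in diameter, 115 mm tall, standing; the point is on its axis half-way up
- mug_mid (a point): bystander: loose white ceramic beaker, open at the top, 66 mm in diameter, 85 mm tall, standing; the point is on its axis half-way up
Not all that is in view belongs to the job. Leave any green look-alike of the part that bears jar_a_mid alone. What is shaped like the part that bears jar_d_mid but blue is not meant.

How it is judged:
By the outcome, as a careful person would: the job done as asked, in the order asked, and still so for the second after the job is handed in, with the robot touching nothing.
It also fails if it takes over 109 s, if anything falls off the work surface, if the arm or the gripper's body presses on something with over 40 N, if the wrist force passes 120 N, or if a joint passes its speed limit or range.

## Robot

A 6-joint arm with a two-finger parallel gripper is mounted at the origin on the work surface. World frame = base frame: x ahead of the robot, y to its left, z up, the work surface at z = 0. Lengths are in m, angles in rad, forces in N, time in s.
With the tool pointing down it reaches from about 0.275 to 0.75 m from the base axis. Payload 10.2 kg.
Tool frame: the origin (TCP) lies midway between the tips of the shut fingers; the grasp point (between the pads) lies 19 mm behind it; z points along the fingers, y is the line along which they close (so a half turn about z gives the same grasp; the last joint's range is limited). The gripper opens to 85 mm and grips with 20 to 120 N. Pads are 22 mm wide; open, the fingers measure 114 mm over their backs; the gripper's body (76 mm by 85 mm) begins 54 mm behind the grasp point. The pads swing forward as they close: fully open they stand 13 mm farther back than shut.
Start: joints at [-0.223, 0.313, 1.498, -0, 1.331, -0.223], TCP at [0.525, -0, 0.194] pointing down, gripper open.
Joint ranges: [-2.94, 2.94], [-0.97, 2.17], [0.19, 2.56], [-1.23, 4.37], [0.02, 3.11], [-2.88, 2.88]. Speed limits (rad/s): [2.39, 2.39, 3.01, 3.14, 3.14, 3.14].

## Interface

Orientations are given as [roll, pitch, yaw] about the fixed x, y, z axes, in that order (R = Rz(yaw) Ry(pitch) Rx(roll)).
In Python, from bench import status, eyes, env gives the robot as it stands.
- The arm moves only by the tool step_arm, never from a script. Its argument "motion" is a list that holds one entry, the list of rows, each a list of 6 numbers: the shift along the tool's x, y, z in mm, then the turn, a rotation vector about the tool's x, y, z in rad. In form: [[[x, y, z, rx, ry, rz], ...]]. A call has 1 to 8 rows; each row is the pose to reach, as a shift and turn from the pose commanded when the call began, along the tool's axes at that moment; what a row does not reach only later rows make up. A row lasts 1/12 s, in which the tool goes at most 41.7 mm and 7.16 degrees, less where a joint would pass 70% of its speed; a pose out of reach is approached as far as the arm can. A call with a gripper value outside its range is refused whole. "jaw" is the finger opening in mm, from 0 to 85.4, set as the call begins (left out, the last holds). The fingers move at their own pace and stop on an object; "newtons" is the grip in N (left out, the last holds). Time passes only in rows, so rows that repeat a pose let the fingers close. It gives the time, the measured TCP pose, the force, the opening and the grip force at its end, in the units of the state.
- status.read_state(): the state, without advancing time (a new reading comes with each control period).
- eyes.get_image(name): name is "scene" or "side" or "wrist"; returns a dict with "img" (480x640x3 uint8, blue, green, red), "fx", "fy", "cx", "cy" (pixels), "D" ([k1, k2, p1, p2, k3] as OpenCV has them; the pictures are not rectified), "R" (3x3) and "t" (3): a world point X has camera coordinates R X + t. Camera axes: x right, y down, z forward; pixel columns grow to the right and rows downward; lengths in m; the calibration is good to about 2 mm. A picture is of the moment at which its call begins. There is no depth.
- env.finish_job(): hands the job in; it is judged then, once.
The state is a dict: "time": time; "qpos": joint angles; "dq": joint speeds; "joint_torque": joint torques, N m; "ee_pos": TCP position; "tcp_rot": TCP orientation; "ft_force": force on the tool from outside, world axes, zero at the start; "moment": the same for the moment, N m; "gripper_width": finger opening in m; "grasp_force": force on a finger pad.
Only numpy, scipy, OpenCV 4.12 (cv2) and the standard library are available. Lean on these libraries where they do the work, as an engineer would, in place of code of your own. Each camera call takes 0.05 s, during which the arm holds its last target. There are 200 camera calls.

## Working session

There is one attempt and no reset: what is moved stays moved. The work goes in short steps, Python scripts to look and compute and a tool call to move; the robot and the scene stay as the last step left them, time stands still between calls to the robot, and variables do not carry over. Pictures are saved under pics/ and viewed, at most 16 in all, crops included, and the job is handed in when it is done.

Besides the shell and the picture viewer there is one more tool, called after "Request:" as name([rows], argument=value, ...), one row to a line, values as JSON. step_arm: Moves the arm, as the interface text tells. Its arguments: {"type":"object","properties":{"motion":{"type":"array"},"jaw":{"type":"number"},"newtons":{"type":"number"}},"required":["motion"]}

```bash
mkdir -p pics
cat > h.py <<'E'
import numpy as np, cv2
from bench import status, eyes, env
def grab(n):
    c=eyes.get_image(n); c['K']=np.array([[c['fx'],0,c['cx']],[0,c['fy'],c['cy']],[0,0,1.]]); c['R']=np.array(c['R']);c['t']=np.array(c['t']);c['D']=np.array(c['D'],float); return c
def ray(c,uv):
    p=cv2.undistortPoints(np.array([[uv]],float),c['K'],c['D'])[0,0]
    return -c['R'].T@c['t'], c['R'].T@np.array([p[0],p[1],1])
def onz(c,uv,z):
    o,d=ray(c,uv); return o+d*(z-o[2])/d[2]
def proj(c,X):
    return cv2.projectPoints(np.array(X,float).reshape(-1,3),cv2.Rodrigues(c['R'])[0],c['t'],c['K'],c['D'])[0].reshape(-1,2)
E
python3 - <<'E'
from h import *
for n in('scene','side'):
    c=grab(n); cv2.imwrite(f'pics/{n}0.png',c['img']); print(n,-c['R'].T@c['t'],c['R'][2])
print(status.read_state())
E
```

```text
scene [ 1.1584797  -0.96577984  0.90630946] [-0.4495902   0.69688979 -0.55876047]
side [-0.23151779 -0.75566208  0.87858163] [ 0.58768136  0.57527375 -0.56893826]
{'time': 0.1, 'qpos': array([-2.23387959e-01,  3.13407393e-01,  1.49831439e+00,  1.72102993e-05,
        1.33100536e+00, -2.23443077e-01]), 'dq': array([-0.00058152, -0.00042048, -0.00192312, -0.00032495, -0.00043884,
       -0.00117105]), 'joint_torque': array([ 2.30574413e-03, -4.12899542e+01, -2.60142785e+01, -1.81123951e-04,
        3.02137116e-03,  1.15447833e-05]), 'ee_pos': array([5.24746272e-01, 5.68205108e-05, 1.93103087e-01]), 'tcp_rot': array([-3.14049007e+00, -2.67687096e-04,  1.57084720e+00]), 'ft_force': array([ 0.53835133, -0.61935824,  0.20057148]), 'moment': array([-0.03917247,  0.04158369, -0.0209899 ]), 'grasp_force': 0.0, 'gripper_width': 0.08563227019684054}
```

View pics/scene0.png

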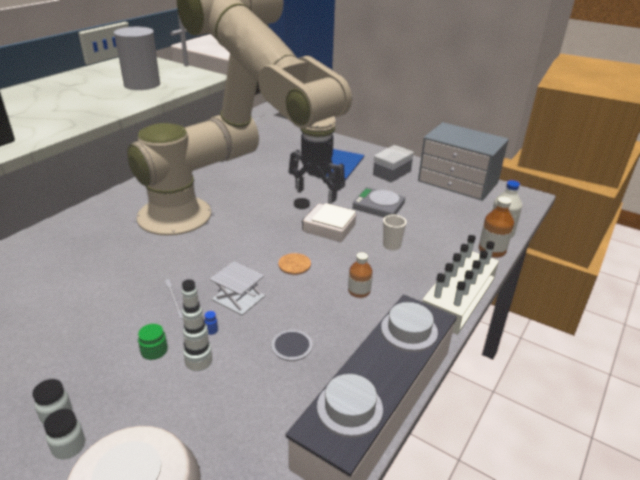

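View pics/side0.png

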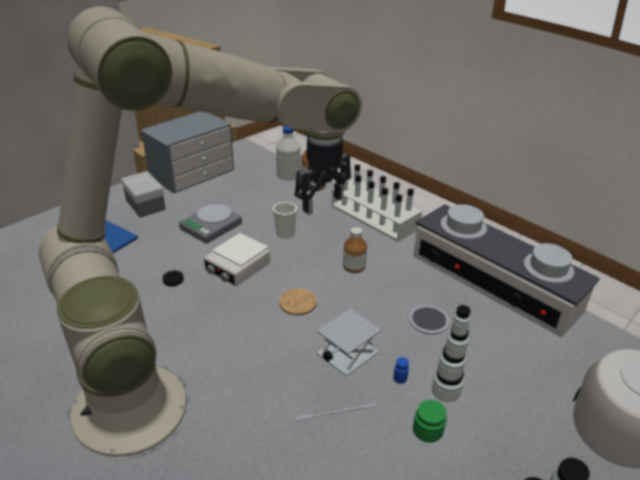

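Candidates: 
- The stack is at scene (190,285)–(197,355) and side (462,312)–(448,390). It has black lids and white contents, so it is the target.
- The green look-alike is at scene (152,341), side (430,420).
- The blue look-alike is at scene (210,322), side (401,370).
- Two loose black-lidded jars stand at scene (50,400) and (65,433).

Other things that matter, in scene pixels: cork (295,263), jack (237,278), hot plate (330,220), balance pan (383,199), bottle (360,275), beaker (394,232).

```bash
cat > m.py <<'E'
from h import *
def comp(c,mask,seed):
    n,l,s,ce=cv2.connectedComponentsWithStats(mask.astype(np.uint8),connectivity=4)
    k=[i for i in range(1,n) if s[i,4]>8]
    i=min(k,key=lambda i:np.hypot(*(ce[i]-seed))); return ce[i],s[i]
S=grab('scene'); D=grab('side')
def tri(u,v):
    o1,d1=ray(S,u);o2,d2=ray(D,v)
    A=np.stack([d1,-d2],1); a=np.linalg.lstsq(A,o2-o1,rcond=None)[0]
    p,q=o1+a[0]*d1,o2+a[1]*d2; return (p+q)/2,np.linalg.norm(p-q)
hs=lambda c:cv2.cvtColor(c['img'],cv2.COLOR_BGR2HSV)
hS,hD=hs(S),hs(D)
def both(name,f,a,b,z=None):
    p=comp(S,f(hS),a);q=comp(D,f(hD),b)
    r,e=tri(p[0],q[0]); print(name,r.round(4),'gap',round(e,4),p[0].round(1),p[1][2:],q[0].round(1),q[1][2:], *( [onz(S,p[0],z)[:2].round(4),onz(D,q[0],z)[:2].round(4)] if z is not None else []))
both('cork',lambda h:(h[...,0]<20)&(h[...,1]>100),(295,263),(298,301),.0095)
both('hot',lambda h:(h[...,2]>195)&(h[...,1]<45),(330,217),(243,250),.057)
both('blue',lambda h:(abs(h[...,0].astype(int)-118)<12)&(h[...,1]>150),(210,322),(401,370),.026)
both('green',lambda h:(abs(h[...,0].astype(int)-60)<15)&(h[...,1]>120),(152,341),(430,420),.029)
dk=lambda h:h[...,2]<45
both('lidD',dk,(189,285),(463,311),.213)
both('amber',lambda h:(h[...,0]<20)&(h[...,1]>100),(360,270),(355,245),.06)
def up(c,x,y,w,h,k): return cv2.resize(c['img'][y:y+h,x:x+w],None,fx=k,fy=k,interpolation=cv2.INTER_CUBIC)
cv2.imwrite('pics/a.png',np.hstack([up(S,160,265,80,115,5),up(D,420,295,80,115,5)]))
cv2.imwrite('pics/b.png',np.vstack([np.hstack([up(S,300,180,130,75,3),up(S,200,255,130,75,3)]),np.hstack([up(D,170,195,130,75,3),up(D,300,305,130,75,3)])]))
E
python3 m.py
```

```text
cork [0.4558 0.0091 0.0047] gap 0.0018 [294.2 263.3] [ 32  20 501] [297.4 301.6] [ 36  24 684] [0.4591 0.0053] [0.4515 0.0037]
hot [0.4443 0.2087 0.058 ] gap 0.0055 [329.8 215.7] [ 51  28 883] [239.9 248.2] [ 49  28 745] [0.445  0.2055] [0.4471 0.2141]
blue [ 0.4478 -0.312   0.0259] gap 0.0018 [210.7 322.3] [10  6 39] [401. 370.] [ 13  25 261] [ 0.4476 -0.3109] [ 0.4472 -0.3131]
green [ 0.3807 -0.4326  0.0364] gap 0.0073 [150.9 336.6] [ 26  31 519] [429.6 420.6] [  32   40 1034] [ 0.3732 -0.4238] [ 0.3845 -0.4336]
lidD [ 0.1952 -0.528   0.4999] gap 0.0438 [  3.8 126.6] [ 13  45 306] [462.8 311.5] [ 12  12 115] [-0.5324 -0.164 ] [ 0.4888 -0.3983]
amber [0.6588 0.015  0.0647] gap 0.0005 [360.5 271.3] [ 22  19 322] [355.  246.4] [ 21  19 320] [0.6559 0.0208] [0.6638 0.0192]
```

View pics/a.png

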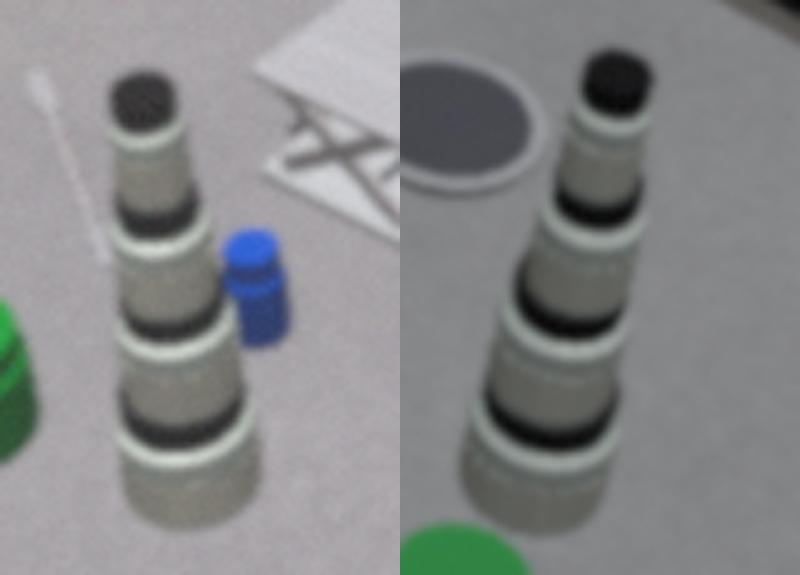

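View pics/b.png

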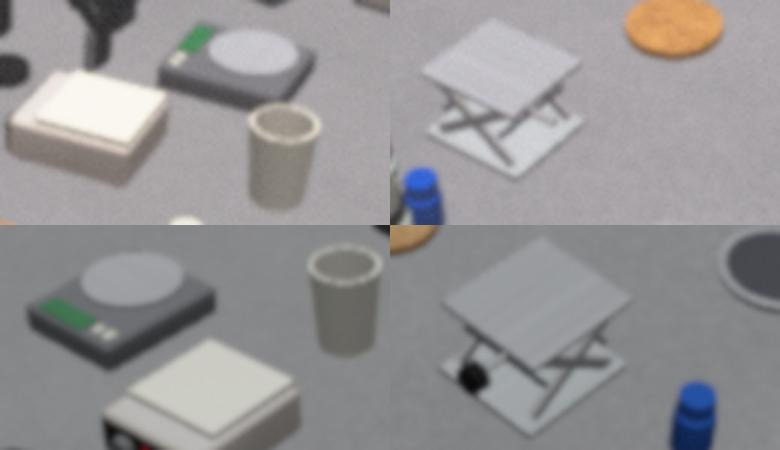

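The crops confirm the stack: four black-lidded jars, top lid centre at scene about (188.6,282.6) and side about (463.4,308.6). The hot plate has a white square top. The balance shows its grey pan. The jack top is a grey quadrilateral. All are clear in both views.

```bash
cat > m2.py <<'E'
from m import *
print('----')
def P(off,pt,pan): return (np.array(pt,float)-pan)/3+off
def q(name,a,b,z):
    a=np.atleast_2d(a);b=np.atleast_2d(b)
    A=np.array([onz(S,u,z) for u in a]);B=np.array([onz(D,u,z) for u in b])
    t=[tri(x,y) for x,y in zip(a,b)]
    print(name,'S',A.mean(0)[:2].round(4),'D',B.mean(0)[:2].round(4),'tri',np.mean([k[0] for k in t],0).round(4)); return A,B
q('lidD',(188.6,282.6),(463.4,308.6),.22)
A,B=q('jack',[P((200,255),p,(390,0)) for p in[(491,18),(581,63),(513,117),(422,70)]],[P((300,305),p,(390,225)) for p in[(542,236),(632,300),(542,370),(443,300)]],.07)
print(A.round(3)[:,:2].tolist(),B.round(3)[:,:2].tolist())
A,B=q('hot',[P((300,180),p,(0,0)) for p in[(68,70),(168,100),(130,145),(37,112)]],[P((170,195),p,(0,225)) for p in[(210,338),(295,383),(212,437),(130,390)]],.057)
print(A.round(3)[:,:2].tolist(),B.round(3)[:,:2].tolist())
q('pan',P((300,180),(252.5,52.5),(0,0)),P((170,195),(132.5,279.5),(0,225)),.044)
q('beaker',P((300,180),(284,124),(0,0)),P((170,195),(345,265),(0,225)),.085)
# jar body edges, bottom jar a: base bottom centre
q('jarA base',(160+191/5,265+500/5),(420+135/5,295+500/5),.0)
E
python3 m2.py | sed '1,/----/d'
```

```text
lidD S [ 0.4902 -0.3961] D [ 0.4887 -0.3984] tri [ 0.4901 -0.3969  0.2194]
jack S [ 0.4252 -0.1873] D [ 0.4222 -0.1908] tri [ 0.4243 -0.1897  0.0681]
[[0.375, -0.142], [0.476, -0.147], [0.475, -0.231], [0.376, -0.229]] [[0.472, -0.146], [0.469, -0.235], [0.374, -0.238], [0.374, -0.145]]
hot S [0.4527 0.2136] D [0.4472 0.2114] tri [0.4506 0.2151 0.053 ]
[[0.388, 0.253], [0.501, 0.263], [0.513, 0.171], [0.408, 0.168]] [[0.491, 0.271], [0.501, 0.167], [0.403, 0.154], [0.393, 0.253]]
pan S [0.5153 0.4181] D [0.5096 0.4159] tri [0.5132 0.422  0.0407]
beaker S [0.6339 0.2494] D [0.6292 0.2484] tri [0.6324 0.2524 0.0824]
jarA base S [ 0.4975 -0.4072] D [ 0.4819 -0.4085] tri [ 0.4907 -0.4029 -0.0099]
```

Request:
step_arm([
  [[0,0,-40,0,0,0],[0,0,-80,0,0,0],[-25,-10,-107,0,0,0],[-65,-20,-107,0,0,0],[-105,-30,-107,0,0,0],[-145,-35,-107,0,0,0],[-185,-35,-107,0,0,0],[-225,-35,-107,0,0,0]],
], jaw=60, newtons=30)

```text
time: 0.97
ee_pos: [0.4894, -0.2269, 0.3009]
tcp_rot: [3.141, 0.0, 1.571]
ft_force: [0.8, 0.1, -0.0]
gripper_width: 0.0601
grasp_force: 0.0
```

Request:
step_arm([
  [[-40,0,0,0,0,0],[-80,0,0,0,0,0],[-120,0,0,0,0,0],[-150,0,0,0,0,0],[-165,0,0,0,0,0],[-172,0,0,0,0,0],[-172,0,0,0,0,0],[-172,0,0,0,0,0]],
])

```text
time: 1.63
ee_pos: [0.4902, -0.3962, 0.3006]
tcp_rot: [3.142, -0.0, 1.571]
ft_force: [-0.1, -0.2, 0.0]
gripper_width: 0.0602
grasp_force: 0.0
```

Run:
```python
from h import *
s=status.read_state();print(s['ee_pos'],s['tcp_rot'],s['gripper_width'],s['time'])
c=grab('wrist');cv2.imwrite('pics/w1.png',c['img']);print(-c['R'].T@c['t'],c['R'])
print(proj(c,[[.4895,-.397,.22],[.4895,-.397,0]]))
```

```text
[ 0.49022214 -0.39624645  0.30061083] [ 3.14156527e+00 -3.62274869e-04  1.57129333e+00] 0.06016160509534929 1.6333
[ 0.49077548 -0.3165006   0.48156389] [[ 9.99999757e-01  2.82081596e-04 -6.37384055e-04]
 [ 4.66891923e-04 -9.50065503e-01  3.12050190e-01]
 [-5.17532987e-04 -3.12050412e-01 -9.50065404e-01]]
[[315.60456089 236.78307398]
 [316.47288177 181.03352847]]
```

View pics/w1.png

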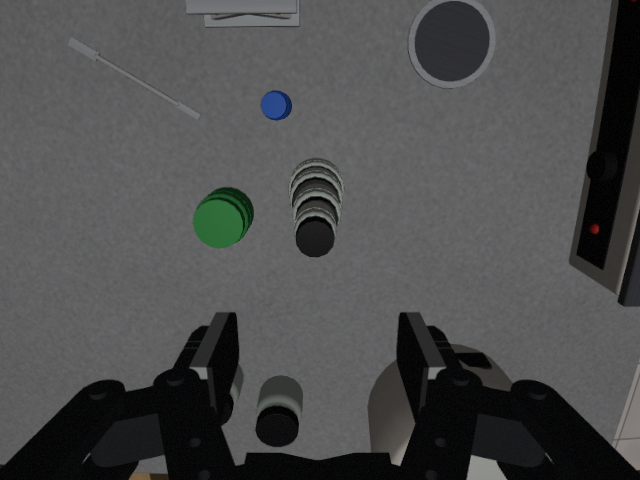

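The wrist view puts the top lid at (315,237), against a prediction of (315.6,236.8), so the stack axis is confirmed. The green jar at (222,220) and the blue one at (276,105) are clear of the fingers.

Request:
step_arm([
  [[-1,-1,35,0,0,0],[-1,-1,70,0,0,0],[-1,-1,100,0,0,0],[-1,-1,118,0,0,0],[-1,-1,127,0,0,0],[-1,-1,127,0,0,0],[-1,-1,127,0,0,0]],
])

```text
time: 2.27
ee_pos: [0.4896, -0.3977, 0.175]
tcp_rot: [3.14, 0.001, 1.572]
ft_force: [-0.2, 0.2, 0.7]
gripper_width: 0.06
grasp_force: 0.0
```

Request:
step_arm([
  [[0,0,0,0,0,0],[0,0,0,0,0,0],[0,0,0,0,0,0],[0,0,0,0,0,0],[0,0,0,0,0,0],[0,0,0,0,0,0],[0,0,0,0,0,0],[0,0,0,0,0,0]],
], jaw=24)

```text
time: 2.93
ee_pos: [0.4893, -0.3984, 0.1748]
tcp_rot: [3.14, 0.002, 1.571]
ft_force: [-0.3, 0.9, 5.8]
gripper_width: 0.0248
grasp_force: 21.8
```

Run:
```python
from h import *
s=status.read_state();print(s['ee_pos'],s['gripper_width'],s['grasp_force'],s['ft_force'])
c=grab('wrist');d=grab('side')
cv2.imwrite('pics/w2.png',np.hstack([c['img'][150:480,160:480],cv2.resize(d['img'][240:405,380:540],None,fx=2,fy=2,interpolation=2)]))
```

```text
[ 0.48931982 -0.39844037  0.1748303 ] 0.024825543096828377 21.762844920158386 [-0.25025312  0.92082598  5.75887786]
```

View pics/w2.png

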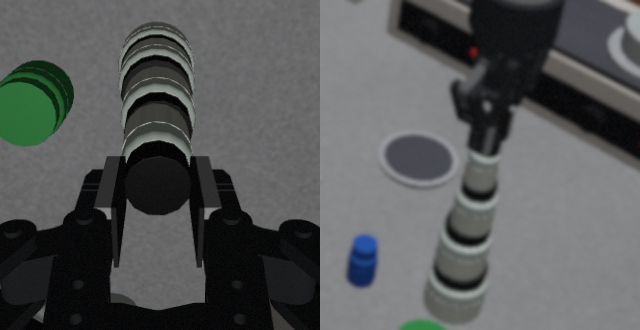

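Run:
```python
from h import *
c=grab('wrist');d=grab('side');e=grab('scene')
X=[[.489,-.398,z] for z in(.22,.206,.175,.168,.114,.058,0)]
print((proj(c,X)-[160,150]).round(0).tolist()); print(((proj(d,X)-[380,240])*2+[320,0]).round(0).tolist()); print(proj(e,X).round().tolist())
cv2.imwrite('pics/s3.png',cv2.resize(e['img'][200:380,130:270],None,fx=3.3,fy=3.3,interpolation=2))
```

```text
[[155.0, 184.0], [155.0, 166.0], [156.0, 135.0], [156.0, 129.0], [156.0, 94.0], [156.0, 71.0], [156.0, 53.0]]
[[487.0, 137.0], [484.0, 149.0], [478.0, 174.0], [477.0, 179.0], [468.0, 221.0], [459.0, 261.0], [450.0, 301.0]]
[[187.0, 283.0], [188.0, 288.0], [190.0, 300.0], [190.0, 303.0], [193.0, 322.0], [196.0, 342.0], [198.0, 361.0]]
```

View pics/s3.png

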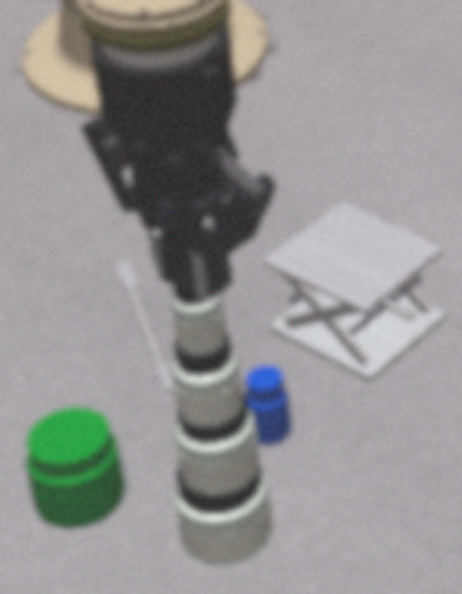

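The fingers hold only the lid: the pad tips sit at z≈0.20, about 22 mm behind the TCP, where I had expected them lower. I'll open, go 17 mm lower and grip the glass body.

Request:
step_arm([
  [[0,0,0,0,0,0],[0,0,0,0,0,0],[0,0,0,0,0,0],[0,0,8,0,0,0],[-1,0,17,0,0,0],[-1,0,17,0,0,0],[-1,0,17,0,0,0]],
], jaw=50)

```text
time: 3.77
ee_pos: [0.4887, -0.3988, 0.1554]
tcp_rot: [-3.14, -0.002, 1.571]
ft_force: [-0.3, 0.2, -0.7]
gripper_width: 0.0501
grasp_force: 0.0
```

Request:
step_arm([
  [[0,0,0,0,0,0],[0,0,0,0,0,0],[0,0,0,0,0,0],[0,0,0,0,0,0],[0,0,0,0,0,0],[0,0,0,0,0,0],[0,0,0,0,0,0]],
], jaw=20)

```text
time: 4.35
ee_pos: [0.4891, -0.3991, 0.1569]
tcp_rot: [3.141, 0.0, 1.571]
ft_force: [0.0, 0.1, 2.9]
gripper_width: 0.0283
grasp_force: 29.8
```

Run:
```python
from h import *
c=grab('wrist');d=grab('side')
cv2.imwrite('pics/w4.png',np.hstack([c['img'][150:480,160:480],cv2.resize(d['img'][240:405,380:540],None,fx=2,fy=2,interpolation=2)]))
```

```text
(no output)
```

View pics/w4.png

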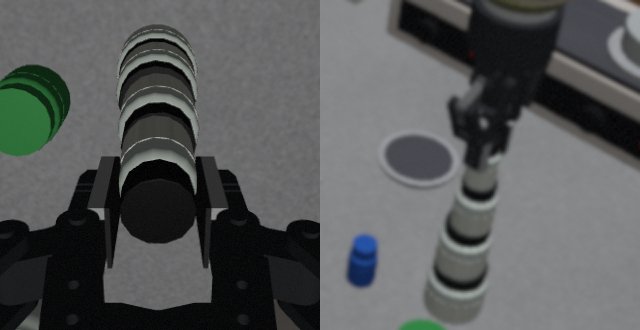

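Now the pads are on the jar body: width 28 mm, tips near z≈0.185. Lift and carry to the cork.

Request:
step_arm([
  [[0,0,-5,0,0,0],[0,0,-20,0,0,0],[0,0,-50,0,0,0],[0,0,-85,0,0,0],[20,0,-100,0,0,0],[50,-5,-100,0,0,0],[90,-10,-100,0,0,0],[130,-15,-100,0,0,0]],
])

```text
time: 5.12
ee_pos: [0.4733, -0.2677, 0.2563]
tcp_rot: [-3.141, -0.0, 1.57]
ft_force: [1.0, 0.3, -0.9]
gripper_width: 0.0283
grasp_force: 29.7
```

Request:
step_arm([
  [[40,-4,0,0,0,0],[80,-8,0,0,0,0],[120,-11,0,0,0,0],[160,-14,0,0,0,0],[200,-17,0,0,0,0],[240,-19,0,0,0,0],[265,-19,0,0,0,0],[277,-19,0,0,0,0]],
])

```text
time: 5.78
ee_pos: [0.4544, 0.011, 0.257]
tcp_rot: [3.141, -0.001, 1.574]
ft_force: [0.7, 0.3, -0.8]
gripper_width: 0.0282
grasp_force: 29.7
```

Request:
step_arm([
  [[0,0,10,0,0,0],[0,0,40,0,0,0],[0,0,80,0,0,0],[0,0,120,0,0,0],[0,0,155,0,0,0],[0,0,180,0,0,0],[0,0,180,0,0,0]],
])

```text
time: 6.37
ee_pos: [0.4521, 0.0087, 0.0726]
tcp_rot: [-3.133, -0.002, 1.571]
ft_force: [-0.4, 1.3, -0.2]
gripper_width: 0.0283
grasp_force: 29.8
```

Run:
```python
from h import *
s=status.read_state();print(s['ee_pos'],s['gripper_width'])
c=grab('wrist');d=grab('side');e=grab('scene')
cv2.imwrite('pics/w5.png',np.hstack([c['img'][100:480,160:480],cv2.resize(d['img'][200:390,230:390],None,fx=2,fy=2,interpolation=2)]))
h=cv2.cvtColor(c['img'],cv2.COLOR_BGR2HSV);m=((h[...,0]<22)&(h[...,1]>90)).astype(np.uint8)
p=max(cv2.findContours(m,0,1)[0],key=cv2.contourArea);hull=cv2.convexHull(p);el=cv2.fitEllipse(hull);print(el,onz(c,el[0],.010), cv2.boundingRect(p))
print(proj(c,[[.4555,.008,.01]]))
```

```text
[0.45206716 0.00866584 0.07264761] 0.02827241309536633
((323.61785888671875, 241.00973510742188), (138.8158721923828, 143.97129821777344), 89.49565124511719) [0.4557986  0.01084078 0.01      ] (252, 172, 145, 133)
[[323.11273809 245.40575897]]
```

View pics/w5.png

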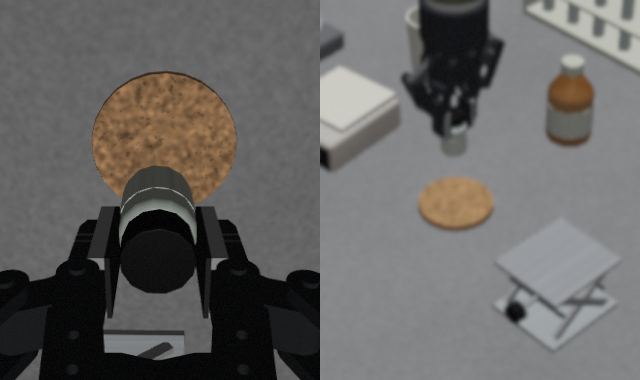

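Run:
```python
from h import *
c=grab('wrist');s=status.read_state();print(s['ee_pos'],onz(c,(317.5,361),s['ee_pos'][2]+.063))
```

```text
[0.45621602 0.00771888 0.0785025 ] [0.45638843 0.00862564 0.1415025 ]
```

Request:
step_arm([
  [[1,0,25,0,0,0],[1,0,50,0,0,0],[1,0,65,0,0,0],[1,0,72,0,0,0],[1,0,74,0,0,0],[1,0,76,0,0,0],[1,0,77,0,0,0],[1,0,77,0,0,0]],
])

```text
time: 7.23
ee_pos: [0.4557, 0.0088, 0.0004]
tcp_rot: [3.14, 0.0, 1.571]
ft_force: [-0.9, -0.2, -0.1]
gripper_width: 0.0283
grasp_force: 29.8
```

Request:
step_arm([
  [[0,0,1,0,0,0],[0,0,1.5,0,0,0],[0,0,2,0,0,0],[0,0,2.5,0,0,0],[0,0,2.5,0,0,0]],
])

```text
time: 7.65
ee_pos: [0.4556, 0.0088, -0.0013]
tcp_rot: [3.14, 0.001, 1.571]
ft_force: [-5.8, -0.0, 18.5]
gripper_width: 0.0284
grasp_force: 31.6
```

Request:
step_arm([
  [[0,0,-1,0,0,0],[0,0,-1,0,0,0],[0,0,-1,0,0,0]],
])

```text
time: 7.9
ee_pos: [0.4554, 0.0089, -0.0012]
tcp_rot: [3.14, 0.0, 1.571]
ft_force: [-1.9, 0.0, 8.8]
gripper_width: 0.0287
grasp_force: 30.6
```

Request:
step_arm([
  [[0,0,0,0,0,0],[0,0,0,0,0,0],[0,0,0,0,0,0],[0,0,0,0,0,0],[0,0,-20,0,0,0],[0,0,-60,0,0,0],[0,0,-100,0,0,0],[0,0,-140,0,0,0]],
], jaw=55)

```text
time: 8.57
ee_pos: [0.4544, 0.0091, 0.1397]
tcp_rot: [-3.141, -0.0, 1.571]
ft_force: [1.2, -0.2, 0.2]
gripper_width: 0.0548
grasp_force: 0.0
```

Request:
step_arm([
  [[0,0,-40,0,0,0],[0,0,-80,0,0,0],[-30,5,-110,0,0,0],[-70,10,-110,0,0,0],[-110,15,-110,0,0,0],[-150,20,-110,0,0,0],[-190,25,-110,0,0,0],[-230,30,-110,0,0,0]],
])

```text
time: 9.23
ee_pos: [0.4848, -0.223, 0.248]
tcp_rot: [-3.142, -0.0, 1.571]
ft_force: [0.8, 0.6, 1.0]
gripper_width: 0.055
grasp_force: 0.0
```

Request:
step_arm([
  [[-40,3,0,0,0,0],[-80,3,0,0,0,0],[-120,3,0,0,0,0],[-155,3,0,0,0,0],[-170,3,0,0,0,0],[-176,3,0,0,0,0],[-176,3,0,0,0,0],[-176,3,0,0,0,0]],
])

```text
time: 9.9
ee_pos: [0.4882, -0.3961, 0.248]
tcp_rot: [-3.141, -0.001, 1.571]
ft_force: [0.6, -0.2, -0.5]
gripper_width: 0.055
grasp_force: 0.0
```

Run:
```python
from h import *
s=status.read_state();print(s['ee_pos'],s['gripper_width'])
c=grab('wrist');d=grab('side');e=grab('scene')
u=cv2.resize(d['img'][260:360,260:340],None,fx=3,fy=3.0,interpolation=2);v=cv2.resize(e['img'][230:330,255:335],None,fx=3,fy=3.0,interpolation=2)
cv2.imwrite('pics/w6.png',np.hstack([c['img'][120:420,200:440],u,v]))
print(proj(c,[[.4892,-.3972,.168],[.4892,-.3972,0]]),proj(d,[.4557,.009,.062]),proj(e,[.4557,.009,.062]))
```

```text
[ 0.4882272  -0.39605461  0.2480283 ] 0.05496322904657047
[[318.20863723 237.63736526]
 [318.00848156 189.85806573]] [[297.0055629  282.33635668]] [[293.9611545  246.54820528]]
```

View pics/w6.png

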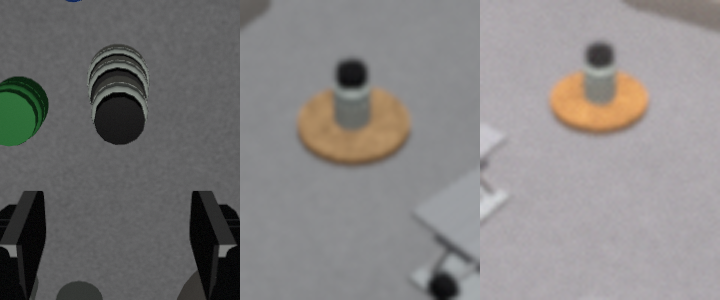

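Jar D stands upright in the middle of the cork (both views), and the rest of the stack is intact with lid C at wrist (320,237). Next is jar C.

Request:
step_arm([
  [[-1,2,35,0,0,0],[-1,2,70,0,0,0],[-1,2,105,0,0,0],[-1,2,130,0,0,0],[-1,2,143,0,0,0],[-1,2,146,0,0,0],[-1,2,146,0,0,0],[-1,2,146,0,0,0]],
], jaw=62)

```text
time: 10.72
ee_pos: [0.4906, -0.3981, 0.1036]
tcp_rot: [3.14, 0.002, 1.571]
ft_force: [0.1, 0.3, -0.0]
gripper_width: 0.0622
grasp_force: 0.0
```

Request:
step_arm([
  [[0,0,0,0,0,0],[0,0,0,0,0,0],[0,0,0,0,0,0],[0,0,0,0,0,0],[0,0,0,0,0,0],[0,0,0,0,0,0],[0,0,0,0,0,0]],
], jaw=30)

```text
time: 11.3
ee_pos: [0.4904, -0.3985, 0.1037]
tcp_rot: [3.14, 0.002, 1.571]
ft_force: [-1.2, 0.1, 6.4]
gripper_width: 0.0387
grasp_force: 30.0
```

Request:
step_arm([
  [[0,0,-5,0,0,0],[0,0,-20,0,0,0],[0,0,-50,0,0,0],[0,0,-75,0,0,0],[20,-5,-80,0,0,0],[50,-15,-80,0,0,0],[85,-27,-80,0,0,0],[120,-39,-80,0,0,0]],
])

```text
time: 11.97
ee_pos: [0.4503, -0.2767, 0.1822]
tcp_rot: [3.141, 0.0, 1.57]
ft_force: [1.0, 0.5, -0.4]
gripper_width: 0.0386
grasp_force: 30.4
```

Request:
step_arm([
  [[35,-12,0,0,0,0],[65,-22,0,0,0,0],[82,-26,0,0,0,0],[88,-27,0,0,0,0],[88,-27,15,0,0,0],[88,-27,30,0,0,0],[88,-27,30,0,0,0],[88,-27,30,0,0,0]],
])

```text
time: 12.63
ee_pos: [0.4241, -0.1905, 0.1522]
tcp_rot: [-3.141, -0.0, 1.57]
ft_force: [0.2, -0.1, -0.7]
gripper_width: 0.0388
grasp_force: 30.4
```

Run:
```python
from h import *
s=status.read_state();print(s['ee_pos'],s['gripper_width'])
c=grab('wrist')
cv2.imwrite('pics/w7.png',c['img'][100:480,140:500])
print(proj(c,[[.4237,-.189,.07],[.4737,-.144,.07],[.3737,-.144,.07]])-[140,100])
print(proj(c,[[*s['ee_pos'][:2],s['ee_pos'][2]+.064]])-[140,100])
```

```text
[ 0.42407549 -0.19046145  0.15215082] 0.038769400027337475
[[176.22743138 132.94688235]
 [255.71718652  64.31349138]
 [ 96.60274229  64.39457979]]
[[175.67217321 264.22421667]]
```

View pics/w7.png

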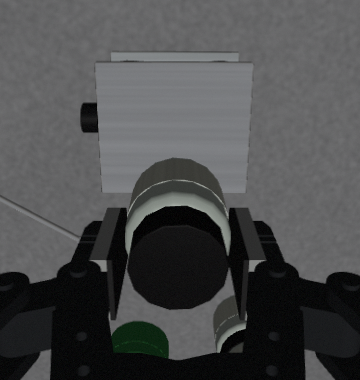

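Jack top corners are at crop (95,62), (253,62), (246,192) and (103,192). Its centre is about (0.4225,-0.1877), so the jar needs -3 mm in x and +3 mm in y.

Request:
step_arm([
  [[3,-3,30,0,0,0],[3,-3,60,0,0,0],[3,-3,78,0,0,0],[3,-3,86,0,0,0],[3,-3,89,0,0,0],[3,-3,90,0,0,0],[3,-3,91,0,0,0],[3,-3,91,0,0,0]],
])

```text
time: 13.35
ee_pos: [0.4216, -0.1875, 0.0621]
tcp_rot: [3.14, 0.001, 1.571]
ft_force: [0.1, 0.1, -0.3]
gripper_width: 0.0381
grasp_force: 30.4
```

Request:
step_arm([
  [[0,0,0.5,0,0,0],[0,0,0.8,0,0,0],[0,0,1,0,0,0],[0,0,1,0,0,0]],
])

```text
time: 13.68
ee_pos: [0.4211, -0.187, 0.0603]
tcp_rot: [3.141, 0.0, 1.571]
ft_force: [-0.4, -0.7, -0.1]
gripper_width: 0.0385
grasp_force: 30.4
```

Request:
step_arm([
  [[0,0,0.3,0,0,0],[0,0,0.6,0,0,0],[0,0,0.6,0,0,0]],
])

```text
time: 13.93
ee_pos: [0.4211, -0.1871, 0.0597]
tcp_rot: [3.141, 0.0, 1.571]
ft_force: [-1.1, 1.3, 3.3]
gripper_width: 0.0383
grasp_force: 30.8
```

Request:
step_arm([
  [[0,0,0.3,0,0,0],[0,0,0.5,0,0,0],[0,0,0.5,0,0,0]],
])

```text
time: 14.18
ee_pos: [0.4211, -0.1871, 0.0596]
tcp_rot: [3.141, 0.0, 1.571]
ft_force: [-2.9, 2.5, 9.5]
gripper_width: 0.0388
grasp_force: 31.3
```

Request:
step_arm([
  [[0,0,0,0,0,0],[0,0,0,0,0,0],[0,0,0,0,0,0],[0,0,0,0,0,0],[0,0,-20,0,0,0],[0,0,-60,0,0,0],[0,0,-100,0,0,0],[-10,0,-130,0,0,0]],
], jaw=70)

```text
time: 14.85
ee_pos: [0.4213, -0.1963, 0.192]
tcp_rot: [3.14, 0.001, 1.572]
ft_force: [0.1, -0.4, -0.1]
gripper_width: 0.0702
grasp_force: 0.0
```

Request:
step_arm([
  [[-38,12,0,0,0,0],[-75,26,0,0,0,0],[-112,40,0,0,0,0],[-150,54,0,0,0,0],[-185,66,0,0,0,0],[-201,69,0,0,0,0],[-201,69,0,0,0,0],[-201,69,0,0,0,0]],
])

```text
time: 15.52
ee_pos: [0.4898, -0.3982, 0.188]
tcp_rot: [-3.141, -0.001, 1.57]
ft_force: [-0.1, 0.4, 0.0]
gripper_width: 0.0704
grasp_force: 0.0
```

Run:
```python
from h import *
s=status.read_state();print(s['ee_pos'],s['gripper_width'])
c=grab('wrist');d=grab('side');e=grab('scene')
u=cv2.resize(d['img'][280:380,300:400],None,fx=3,fy=3.0,interpolation=2);v=cv2.resize(e['img'][230:330,190:290],None,fx=3,fy=3.0,interpolation=2)
cv2.imwrite('pics/w8.png',np.hstack([c['img'][160:460,220:420],u,v]))
print(proj(c,[[.490,-.3972,.114],[.490,-.3972,0]])-[220,160])
```

```text
[ 0.48977992 -0.39821059  0.18804564] 0.07038093788749829
[[97.13335341 77.26201917]
 [97.38147819 40.03342942]]
```

View pics/w8.png

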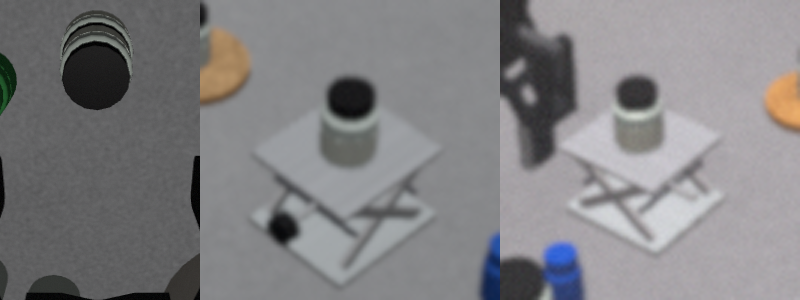

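Jar C is upright and centred on the jack. Lid B is at crop (97,77), exactly as predicted. Next is jar B.

Request:
step_arm([
  [[1,0,35,0,0,0],[1,0,70,0,0,0],[1,0,105,0,0,0],[1,0,128,0,0,0],[1,0,138,0,0,0],[1,0,140,0,0,0],[1,0,140,0,0,0],[1,0,140,0,0,0]],
])

```text
time: 16.33
ee_pos: [0.4908, -0.3976, 0.0511]
tcp_rot: [3.139, 0.002, 1.571]
ft_force: [-0.1, -0.5, -1.1]
gripper_width: 0.0696
grasp_force: 0.0
```

Request:
step_arm([
  [[0,0,0,0,0,0],[0,0,0,0,0,0],[0,0,0,0,0,0],[0,0,0,0,0,0],[0,0,0,0,0,0],[0,0,0,0,0,0],[0,0,0,0,0,0]],
], jaw=38)

```text
time: 16.92
ee_pos: [0.4904, -0.3978, 0.0508]
tcp_rot: [3.14, 0.002, 1.571]
ft_force: [-1.2, 0.8, 5.9]
gripper_width: 0.0486
grasp_force: 30.4
```

Request:
step_arm([
  [[0,0,-5,0,0,0],[0,0,-20,0,0,0],[0,0,-55,0,0,0],[0,0,-95,0,0,0],[20,0,-130,0,0,0],[50,0,-140,0,0,0],[85,0,-140,0,0,0],[125,0,-140,0,0,0]],
])

```text
time: 17.58
ee_pos: [0.4899, -0.2715, 0.1903]
tcp_rot: [3.14, 0.002, 1.569]
ft_force: [0.7, 0.1, -1.2]
gripper_width: 0.0482
grasp_force: 31.6
```

Request:
step_arm([
  [[40,0,0,0,0,0],[80,0,0,0,0,0],[120,0,0,0,0,0],[160,0,0,0,0,0],[200,0,0,0,0,0],[240,0,0,0,0,0],[280,0,0,0,0,0],[320,0,0,0,0,0]],
])

```text
time: 18.25
ee_pos: [0.4896, 0.0499, 0.1897]
tcp_rot: [3.141, 0.0, 1.571]
ft_force: [0.8, 0.1, -1.5]
gripper_width: 0.0484
grasp_force: 31.6
```

Request:
step_arm([
  [[40,3,0,0,0,0],[80,6,0,0,0,0],[120,9,0,0,0,0],[160,12,0,0,0,0],[200,15,0,0,0,0],[240,18,0,0,0,0],[280,20,0,0,0,0],[315,22,0,0,0,0]],
])

```text
time: 18.92
ee_pos: [0.5114, 0.3656, 0.1895]
tcp_rot: [3.141, -0.0, 1.572]
ft_force: [-0.3, 0.0, -1.6]
gripper_width: 0.048
grasp_force: 31.6
```

Request:
step_arm([
  [[30,0,0,0,0,0],[45,0,0,0,0,0],[54,0,10,0,0,0],[54,0,40,0,0,0],[54,0,65,0,0,0],[54,0,70,0,0,0],[54,0,70,0,0,0],[54,0,70,0,0,0]],
])

```text
time: 19.58
ee_pos: [0.5126, 0.4168, 0.1204]
tcp_rot: [3.14, -0.001, 1.57]
ft_force: [-0.6, -0.3, -1.2]
gripper_width: 0.0484
grasp_force: 31.6
```

Run:
```python
from h import *
s=status.read_state();print(s['ee_pos'],s['gripper_width'])
c=grab('wrist')
cv2.imwrite('pics/w9.png',c['img'][60:480,140:500])
t=np.linspace(0,2*np.pi,5)[:4]
print((proj(c,[[.5125+.048*np.cos(a),.417+.048*np.sin(a),.044] for a in t]+[[.5125,.417,.044]])-[140,60]).round(1).tolist())
print(proj(c,[[*s['ee_pos'][:2],s['ee_pos'][2]+.0632]])-[140,60])
```

```text
[0.51263887 0.41678383 0.12036231] 0.04843787921013423
[[250.4, 177.3], [176.2, 102.5], [102.2, 177.4], [176.4, 244.5], [176.3, 177.4]]
[[176.0136154  302.74424619]]
```

View pics/w9.png

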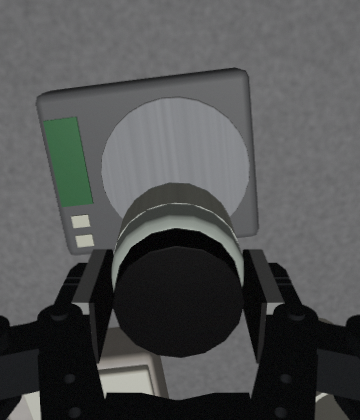

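The pan is at crop x 100–250 with its far edge at y 97. Its centre is about (0.5117,0.4205), so I correct by -2 mm in x and +3 mm in y.

Request:
step_arm([
  [[3,-2,30,0,0,0],[3,-2,58,0,0,0],[3,-2,73,0,0,0],[3,-2,79,0,0,0],[3,-2,81,0,0,0],[3,-2,82,0,0,0],[3,-2,82.5,0,0,0],[3,-2,82.5,0,0,0]],
])

```text
time: 20.3
ee_pos: [0.5107, 0.4203, 0.038]
tcp_rot: [3.139, -0.001, 1.571]
ft_force: [0.4, 0.4, -1.3]
gripper_width: 0.0483
grasp_force: 31.6
```

Request:
step_arm([
  [[0,0,0.5,0,0,0],[0,0,0.8,0,0,0],[0,0,0.8,0,0,0]],
])

```text
time: 20.55
ee_pos: [0.5105, 0.4203, 0.0368]
tcp_rot: [3.14, -0.001, 1.571]
ft_force: [-1.5, -0.1, 5.5]
gripper_width: 0.048
grasp_force: 32.2
```

Request:
step_arm([
  [[0,0,0,0,0,0],[0,0,0,0,0,0],[0,0,0,0,0,0],[0,0,0,0,0,0],[0,0,-20,0,0,0],[0,0,-60,0,0,0],[0,0,-95,0,0,0],[-20,0,-120,0,0,0]],
], jaw=80)

```text
time: 21.22
ee_pos: [0.51, 0.4022, 0.1588]
tcp_rot: [3.139, -0.002, 1.573]
ft_force: [-0.1, -0.8, 0.6]
gripper_width: 0.0799
grasp_force: 0.0
```

Request:
step_arm([
  [[-40,-2,0,0,0,0],[-80,-4,0,0,0,0],[-120,-6,0,0,0,0],[-160,-8,0,0,0,0],[-200,-10,0,0,0,0],[-240,-12,0,0,0,0],[-280,-14,0,0,0,0],[-320,-16,0,0,0,0]],
])

```text
time: 21.88
ee_pos: [0.4935, 0.0782, 0.1558]
tcp_rot: [3.141, 0.0, 1.571]
ft_force: [1.4, -0.5, 0.1]
gripper_width: 0.0802
grasp_force: 0.0
```

Request:
step_arm([
  [[-40,0,0,0,0,0],[-80,-1,0,0,0,0],[-120,-2,0,0,0,0],[-160,-3,0,0,0,0],[-200,-4,0,0,0,0],[-240,-4,0,0,0,0],[-280,-4,0,0,0,0],[-320,-4,0,0,0,0]],
])

```text
time: 22.55
ee_pos: [0.4895, -0.242, 0.1558]
tcp_rot: [3.141, 0.0, 1.571]
ft_force: [0.9, -0.1, 1.1]
gripper_width: 0.0803
grasp_force: 0.0
```

Request:
step_arm([
  [[-40,0,0,0,0,0],[-80,0,0,0,0,0],[-120,0,0,0,0,0],[-145,0,0,0,0,0],[-157,0,0,0,0,0],[-157,0,0,0,0,0],[-157,0,0,0,0,0]],
])

```text
time: 23.13
ee_pos: [0.4898, -0.3968, 0.1553]
tcp_rot: [-3.141, -0.001, 1.57]
ft_force: [-0.2, 0.7, -0.3]
gripper_width: 0.0799
grasp_force: 0.0
```

Run:
```python
from h import *
s=status.read_state();print(s['ee_pos'],s['gripper_width'])
c=grab('wrist');d=grab('side');e=grab('scene')
u=cv2.resize(d['img'][160:260,160:260],None,fx=2.5,fy=2.5,interpolation=2);v=cv2.resize(e['img'][150:250,320:420],None,fx=2.5,fy=2.5,interpolation=2)
cv2.imwrite('pics/w10.png',np.hstack([c['img'][160:410,190:450],u,v]))
print(proj(c,[[.490,-.3972,.058],[.490,-.3972,0]])-[190,160])
```

```text
[ 0.48982515 -0.3967936   0.15525907] 0.07990139942359341
[[127.0526984   69.32081398]
 [127.17223641  49.92685796]]
```

View pics/w10.png

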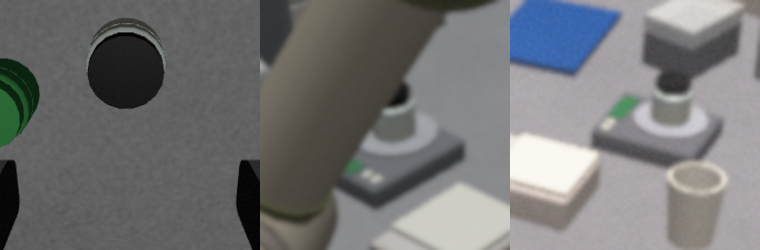

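Jar B is centred on the balance pan. Lid A is at crop (126,71), aligned. Next is jar A.

Request:
step_arm([
  [[0,0,38,0,0,0],[0,0,76,0,0,0],[0,0,112,0,0,0],[0,0,138,0,0,0],[0,0,150,0,0,0],[0,0,155,0,0,0],[0,0,155,0,0,0],[0,0,155,0,0,0]],
])

```text
time: 23.95
ee_pos: [0.4909, -0.3975, 0.0026]
tcp_rot: [3.14, 0.002, 1.571]
ft_force: [-0.3, 0.1, 0.4]
gripper_width: 0.0801
grasp_force: 0.0
```

Request:
step_arm([
  [[0,0,0,0,0,0],[0,0,0,0,0,0],[0,0,0,0,0,0],[0,0,0,0,0,0],[0,0,0,0,0,0],[0,0,0,0,0,0]],
], jaw=48)

```text
time: 24.45
ee_pos: [0.4902, -0.3978, 0.0028]
tcp_rot: [3.141, 0.002, 1.571]
ft_force: [-4.0, 1.4, 9.0]
gripper_width: 0.0526
grasp_force: 47.3
```

The width of 52.6 mm means the pads are on the lid. Open, go 14 mm lower and regrip.

Request:
step_arm([
  [[0,0,0,0,0,0],[0,0,0,0,0,0],[0,0,0,0,0,0],[0,0,8,0,0,0],[0,0,14,0,0,0],[0,0,14,0,0,0],[0,0,14,0,0,0]],
], jaw=78)

```text
time: 25.03
ee_pos: [0.4897, -0.3967, -0.0141]
tcp_rot: [-3.141, -0.001, 1.571]
ft_force: [0.5, -0.7, -0.2]
gripper_width: 0.0779
grasp_force: 0.0
```

Request:
step_arm([
  [[0,0,0,0,0,0],[0,0,0,0,0,0],[0,0,0,0,0,0],[0,0,0,0,0,0],[0,0,0,0,0,0],[0,0,0,0,0,0]],
], jaw=48, newtons=30)

```text
time: 25.53
ee_pos: [0.4902, -0.3972, -0.0129]
tcp_rot: [3.141, 0.001, 1.571]
ft_force: [0.5, 0.5, 2.7]
gripper_width: 0.0587
grasp_force: 32.7
```

Request:
step_arm([
  [[0,0,-5,0,0,0],[0,0,-20,0,0,0],[0,0,-55,0,0,0],[0,0,-95,0,0,0],[0,0,-135,0,0,0],[15,0,-165,0,0,0],[45,0,-175,0,0,0],[85,0,-175,0,0,0]],
])

```text
time: 26.2
ee_pos: [0.4903, -0.3134, 0.1647]
tcp_rot: [3.138, 0.004, 1.568]
ft_force: [1.1, -0.5, -0.5]
gripper_width: 0.0587
grasp_force: 33.0
```

Request:
step_arm([
  [[40,0,0,0,0,0],[80,0,0,0,0,0],[120,0,0,0,0,0],[160,0,0,0,0,0],[200,0,0,0,0,0],[240,0,0,0,0,0],[280,0,0,0,0,0],[320,0,0,0,0,0]],
])

```text
time: 26.87
ee_pos: [0.4893, 0.0099, 0.1618]
tcp_rot: [-3.141, -0.0, 1.571]
ft_force: [1.3, 0.1, -1.3]
gripper_width: 0.0588
grasp_force: 33.0
```

Request:
step_arm([
  [[40,-10,0,0,0,0],[80,-20,0,0,0,0],[120,-30,0,0,0,0],[160,-38,0,0,0,0],[190,-40,0,0,0,0],[205,-40,10,0,0,0],[205,-40,20,0,0,0],[205,-40,20,0,0,0]],
])

```text
time: 27.53
ee_pos: [0.4486, 0.213, 0.1397]
tcp_rot: [-3.138, 0.001, 1.572]
ft_force: [-1.0, -0.9, -1.6]
gripper_width: 0.0588
grasp_force: 33.0
```

Request:
step_arm([
  [[0,0,0,0,0,0],[0,0,0,0,0,0]],
])

```text
time: 27.7
ee_pos: [0.4503, 0.212, 0.142]
tcp_rot: [3.141, 0.0, 1.569]
ft_force: [-0.5, -1.2, -1.2]
gripper_width: 0.059
grasp_force: 33.0
```

Run:
```python
from h import *
s=status.read_state();print(s['ee_pos'],s['gripper_width'])
c=grab('wrist')
cv2.imwrite('pics/w11.png',c['img'][40:480,140:500])
p=s['ee_pos']
print(proj(c,[[*p[:2],p[2]+.0709],[.45,.2125,.057]])-[140,40])
im=c['img'];h=cv2.cvtColor(im,cv2.COLOR_BGR2HSV)
print(im[150,320],im[130:300:20,320].tolist())
np.save('w11.npy',{k:c[k] for k in('K','D','R','t')},allow_pickle=True)
```

```text
[0.4503123  0.21202254 0.14203659] 0.059035562696871324
[[175.72228393 337.11543182]
 [176.23850527 193.0465984 ]]
[122 131 133] [[105, 105, 105], [122, 131, 133], [181, 183, 182], [181, 182, 182], [181, 184, 182], [180, 183, 183], [56, 60, 60], [56, 59, 56], [146, 154, 145]]
```

View pics/w11.png

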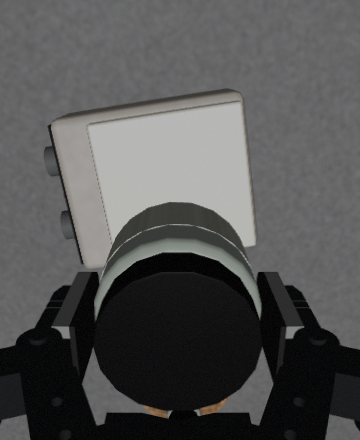

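Run:
```python
from h import *
c=np.load('w11.npy',allow_pickle=True).item()
P=[onz(c,(u+140,v+40),.057) for u,v in((89,126),(242,101),(256,244))]
print(np.round(P,4),(P[0]+P[2])/2,np.linalg.norm(P[0]-P[1]),np.linalg.norm(P[2]-P[1]))
```

```text
[[0.3946 0.2571 0.057 ]
 [0.4912 0.2725 0.057 ]
 [0.5054 0.1755 0.057 ]] [0.44999988 0.21629642 0.057     ] 0.09785928313879683 0.09806286765228461
```

Hot-plate corners are at crop (89,126), (242,101) and (256,244), which puts the centre at (0.450,0.216). Correct by -1 mm in x and +4 mm in y, then lower.

Request:
step_arm([
  [[4,-1,30,0,0,0],[4,-1,62,0,0,0],[4,-1,82,0,0,0],[4,-1,91,0,0,0],[4,-1,94,0,0,0],[4,-1,95.5,0,0,0],[4,-1,96.5,0,0,0],[4,-1,96.5,0,0,0]],
])

```text
time: 28.42
ee_pos: [0.4498, 0.217, 0.0463]
tcp_rot: [3.14, -0.0, 1.571]
ft_force: [0.1, -0.7, -1.3]
gripper_width: 0.0587
grasp_force: 33.0
```

Request:
step_arm([
  [[0,0,0.5,0,0,0],[0,0,0.8,0,0,0],[0,0,0.8,0,0,0]],
])

```text
time: 28.67
ee_pos: [0.4492, 0.217, 0.0447]
tcp_rot: [3.141, -0.0, 1.571]
ft_force: [-0.6, -0.2, -1.8]
gripper_width: 0.0585
grasp_force: 33.0
```

Request:
step_arm([
  [[0,0,0.3,0,0,0],[0,0,0.6,0,0,0],[0,0,0.6,0,0,0]],
])

```text
time: 28.92
ee_pos: [0.4491, 0.217, 0.044]
tcp_rot: [3.141, -0.0, 1.571]
ft_force: [-1.4, -1.1, 1.2]
gripper_width: 0.0587
grasp_force: 33.4
```

Request:
step_arm([
  [[0,0,0.3,0,0,0],[0,0,0.5,0,0,0],[0,0,0.5,0,0,0]],
])

```text
time: 29.17
ee_pos: [0.4491, 0.217, 0.044]
tcp_rot: [3.141, -0.0, 1.571]
ft_force: [-3.5, -1.7, 8.5]
gripper_width: 0.059
grasp_force: 33.9
```

Contact. Release and rise clear, then check everything.

Request:
step_arm([
  [[0,0,0,0,0,0],[0,0,0,0,0,0],[0,0,0,0,0,0],[0,0,0,0,0,0],[0,0,-15,0,0,0],[0,0,-50,0,0,0],[0,0,-85,0,0,0],[0,0,-120,0,0,0]],
], jaw=80)

```text
time: 29.83
ee_pos: [0.4486, 0.2169, 0.1647]
tcp_rot: [-3.141, 0.0, 1.571]
ft_force: [0.3, -0.6, 0.0]
gripper_width: 0.0796
grasp_force: 0.0
```

Request:
step_arm([
  [[0,0,-40,0,0,0],[0,0,-80,0,0,0],[-40,0,-100,0,0,0],[-80,0,-100,0,0,0],[-120,0,-100,0,0,0],[-120,0,-100,0,0,0],[-120,0,-100,0,0,0]],
])

```text
time: 30.42
ee_pos: [0.4491, 0.0955, 0.2634]
tcp_rot: [3.141, -0.0, 1.567]
ft_force: [0.4, 0.0, 0.1]
gripper_width: 0.0797
grasp_force: 0.0
```

Run:
```python
from h import *
e=grab('scene')
cv2.imwrite('pics/w12.png',cv2.resize(e['img'][150:350,160:430],None,fx=2.9,fy=2.9,interpolation=2))
```

```text
(no output)
```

View pics/w12.png

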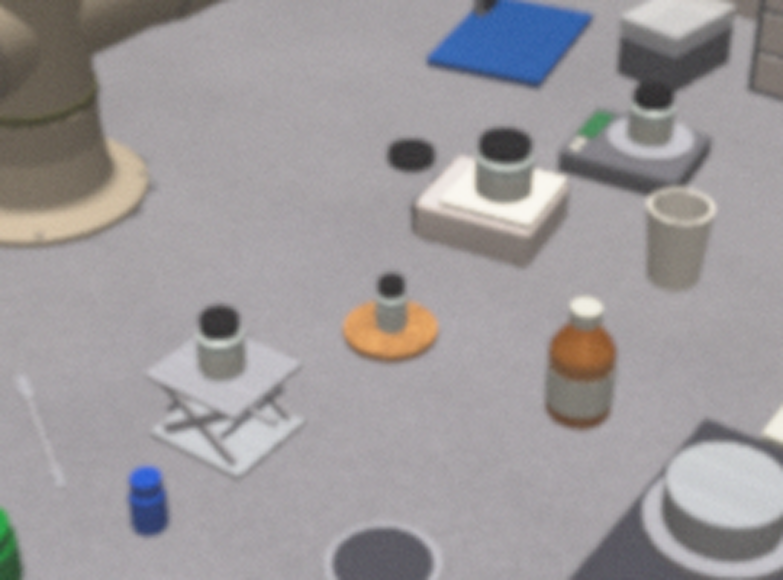

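All four jars stand upright and centred: hot plate (505,165), pan (652,115), jack (220,345) and cork (391,305). The bottle and beaker are untouched. Handing in.

```bash
python3 -c "
from bench import env
print(env.finish_job())"
```

```text
the job is handed in; nothing more can be done
None
```

I took the stack apart and handed the job in at about 30 s: each jar stood upright in the middle of its own station in the last picture, and the bottle and beaker had not been touched.

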